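Load the waiting carriage of the drill jig and index it under the bushing

TASK

Two sloping carriages queue on the rods of the drill jig, one with a narrow nest, one with a wide nest. See which of them waits next to the bridge, on its right, and lay the blank that fits its nest into it, flat on the bed and down against the lower stop, without dropping it or shifting the carriage; then push that carriage one station to the left, until its roller rests in the notch with the blank under the drill bushing. Leave the other carriage, the other blank and the things lying about where they are.

Things in the scene. Friction and masses are not known exactly. Their poses are not given: they have to be found in the camera images.
- drill_jig: Fixed jig. Origin: centre of the underside of its base board (216x384x18 mm). x away from the robot, y along the rods to the left, z up. Bridge 32 mm wide at y=+42.5 mm: front post x=-95, top z=107 mm; rear post x=+95, top z=213 mm; beam 18 mm thick, parallel to the beds, underside 46 mm off them; bushing sticks out 26 mm above it. Stations at y=-127.5, -42.5 (waiting), +42.5 (drilling), +127.5 mm
- bushing (a point): Lower mouth of the steel drill bushing (22 mm across) in the bridge beam, 41 mm above the bed square to it. Axes as drill_jig's
- narrow_carriage (a joint): Slide of the narrow carriage along the rods (m): 0 in the notch where it starts, growing to the left; the notches lie 0.085 apart. About 10 N takes it out of a notch, then 3 N moves it on; within 6 mm of a notch the roller draws it in
- wide_carriage (a joint): Slide of the wide carriage along the rods (m): 0 in the notch where it starts, growing to the left; the notches lie 0.085 apart. About 10 N takes it out of a notch, then 3 N moves it on; within 6 mm of a notch the roller draws it in
- narrow_nest (a point): Point on the sloping bed of the narrow carriage where the middle of the square blank's underside lies when seated. Axes of the bed: x up the slope (30 degrees, rising away from the robot), y left along the rods, z square to the bed. Nest 36 mm wide in y between two ribs 11 mm high, 8 mm thick, bevelled inside; face of the lower stop (16 mm high) at x=-55 mm; bed 135 mm up the slope, 80 mm wide
- wide_nest (a point): Point on the sloping bed of the wide carriage where the middle of the flat blank's underside lies when seated. Axes of the bed: x up the slope (30 degrees, rising away from the robot), y left along the rods, z square to the bed. Nest 49 mm wide in y between two ribs 11 mm high, 8 mm thick, bevelled inside; face of the lower stop (16 mm high) at x=-45 mm; bed 135 mm up the slope, 80 mm wide
- narrow_handle (a point): Narrow carriage: middle of the top edge of the right-hand (-y) face of its push handle, an upright wooden block at the front right of the carriage, 24 mm in x, 18 mm in y (from this point to +y), top 122 mm above the bench, free from 62 mm up. 87 mm in front of and 40 mm right of the carriage's middle. Axes as drill_jig's
- wide_handle (a point): Wide carriage: middle of the top edge of the right-hand (-y) face of its push handle, an upright wooden block at the front right of the carriage, 24 mm in x, 18 mm in y (from this point to +y), top 122 mm above the bench, free from 62 mm up. 87 mm in front of and 40 mm right of the carriage's middle. Axes as drill_jig's
- square_blank: Loose bar of plain wood of square section, 32 x 110 x 32 mm, lying on the bench in front of the jig. Origin: centre of its underside; y along its length, z up. It fits the narrow nest, its length up the slope, either end up
- flat_blank: Loose plain wooden block, 45 x 90 x 28 mm, lying flat on the bench in front of the jig. Origin: centre of its underside; y along its length, z (28 mm) up. It fits the wide nest, its length up the slope, either end up
- sanding_disc: Grey round sanding disc (110 mm across, 33 mm high) lying at the left, a bystander. Origin: centre of its underside
- cork_block: Cork sanding block (60 x 112 x 36 mm) at the right, a bystander. Origin: centre of its underside
- small_offcut: Square wooden offcut (60 x 60 x 22 mm) at the right of the jig, a bystander. Origin: centre of its underside

How it is judged (in metres and radians):
On the way:
1. The blank that fits the carriage waiting next to the bridge lies in its nest, against the lower stop, let go, with that carriage still in its waiting notch (((x of square_blank in the frame of narrow_nest between -0.004 and 0.006 m and y of square_blank in the frame of narrow_nest between -0.004 and 0.004 m and z of square_blank in the frame of narrow_nest between -0.004 and 0.004 m and angle between the z axis of square_blank and the z axis of narrow_nest, either way round below 0.08 rad and y of narrow_nest in the frame of drill_jig between -0.0485 and -0.0365 m and distance of narrow_handle from where it was at the start of the episode below 0.006 m) or (x of flat_blank in the frame of wide_nest between -0.004 and 0.006 m and y of flat_blank in the frame of wide_nest between -0.004 and 0.004 m and z of flat_blank in the frame of wide_nest between -0.004 and 0.004 m and angle between the z axis of flat_blank and the z axis of wide_nest, either way round below 0.08 rad and y of wide_nest in the frame of drill_jig between -0.0485 and -0.0365 m and distance of wide_handle from where it was at the start of the episode below 0.006 m)) and contact force between the fingers and anything else below 0.3 N), for 0.2 s.
At the end, for the whole second after the job is handed in: The carriage that waited rests one station (85 mm) further left, within 3 mm of the drilling notch, its blank flat in its nest: within 4 mm across, 6 mm of the lower stop, 0.08 rad of the bed. The other carriage is within 5 mm and the other blank within 20 mm of where it was (((x of square_blank in the frame of narrow_nest between -0.004 and 0.006 m and y of square_blank in the frame of narrow_nest between -0.004 and 0.004 m and z of square_blank in the frame of narrow_nest between -0.004 and 0.004 m and angle between the z axis of square_blank and the z axis of narrow_nest, either way round below 0.08 rad and y of narrow_nest in the frame of drill_jig between 0.0395 and 0.0455 m and distance of narrow_handle from where it was at the start of the episode between 0.08 and 0.09 m and velocity of joint narrow_carriage between -0.005 and 0.005 m/s and distance of wide_handle from where it was at the start of the episode below 0.005 m and distance of flat_blank from where it was at the start of the episode below 0.02 m) or (x of flat_blank in the frame of wide_nest between -0.004 and 0.006 m and y of flat_blank in the frame of wide_nest between -0.004 and 0.004 m and z of flat_blank in the frame of wide_nest between -0.004 and 0.004 m and angle between the z axis of flat_blank and the z axis of wide_nest, either way round below 0.08 rad and y of wide_nest in the frame of drill_jig between 0.0395 and 0.0455 m and distance of wide_handle from where it was at the start of the episode between 0.08 and 0.09 m and velocity of joint wide_carriage between -0.005 and 0.005 m/s and distance of narrow_handle from where it was at the start of the episode below 0.005 m and distance of square_blank from where it was at the start of the episode below 0.02 m)) and linear speed of each of square_blank, flat_blank below 0.02 m/s); the robot touches nothing.
It fails at once if A blank is dropped or thrown (moves faster than 0.35 m/s while no finger touches it) ((linear speed of square_blank above 0.35 m/s and contact force between the fingers and square_blank below 0.05 N) or (linear speed of flat_blank above 0.35 m/s and contact force between the fingers and flat_blank below 0.05 N)).
It fails at once if A bystander (sanding disc, cork block, small offcut) is moved more than 25 mm (distance of any of sanding_disc, cork_block, small_offcut from where it was at the start of the episode above 0.025 m).
It also fails if it takes over 48 s, if anything falls off the work surface, if the arm or the gripper's body presses on something with over 40 N, if the wrist force passes 120 N, or if a joint passes its speed limit or range.

ROBOT

A 6-joint arm with a two-finger parallel gripper is mounted at the origin on a cart in front of the work surface, level with it; the furniture and walls round the work are solid. World frame = base frame: x ahead of the robot, y to its left, z up, the work surface at z = 0. Lengths are in mm, angles in rad, forces in N, time in s.
With the tool pointing down it reaches from about 325 to 850 mm from the base axis. Payload 15.5 kg.
Tool frame: the origin (TCP) lies at the very end of the fingers, on their centre line; the grasp point (between the pads) lies 19 mm behind it (bot.grip_depth is the distance from the TCP to the grasp point, in mm); z points along the fingers, y is the direction in which the jaws open and shut (so a half turn about z gives the same grasp; the last joint's range is limited). The gripper opens to 91 mm and grips with 3 to 60 N. Pads are 32 mm wide; open, the fingers measure 118 mm over their backs; the gripper's body (76 mm by 178 mm) begins 60 mm behind the grasp point.
Start: joints at [-1.405, 0.494, 1.345, -0, 1.302, -0.096], TCP at [161.16, -603.866, 213.915] pointing down, gripper open.
Joint ranges: [-2.91, 2.91], [-0.82, 2.16], [0.22, 2.67], [-1.22, 4.37], [0.12, 2.79], [-3.08, 3.08]. Speed limits (rad/s): [1.89, 1.89, 2.57, 3.01, 3.01, 3.01].

INTERFACE

Orientations are given as a rotation vector (axis times angle).
In Python, from cell import bot, cams, workorder gives the robot as it stands.
- The arm moves only by the shell command python3 -m handwheel 'ROWS'. ROWS is JSON, a list of rows, each a list of 7 numbers: the shift along the tool's x, y, z scaled (see below), then the turn, a rotation vector about the tool's x, y, z scaled (see below), then the opening, from -1 (shut) to 1 (fully open), so that 0 is half open. A call has 1 to 8 rows; each row shifts and turns the commanded pose from where the row before left it, along the tool's axes as they then stand; what a row does not reach is not made up. The controller multiplies each number of a shift by 0.025 m and each number of a turn by 0.08 rad. A row lasts 1/12 s, in which the tool goes at most 41.7 mm and 7.16 degrees, less where a joint would pass 70% of its speed; a pose out of reach is approached as far as the arm can. A call with a number of a shift or a turn outside -1 to 1 is refused whole. A call with a gripper value outside its range is refused whole. The fingers move at their own pace and stop on an object; the grip force is fixed at half the most. Time passes only in rows, so rows that do not move let the fingers close. It gives the time, the measured TCP pose, the force and the opening at its end, in the units of the state.
- bot.state(): the state, without advancing time (a new reading comes with each control period).
- cams.grab_frame(name): name is "side" or "top"; returns a dict with "img" (384x512x3 uint8, red, green, blue), "K" (3x3 intrinsics, pixels), "R" (3x3) and "t" (3): a world point X has camera coordinates R X + t. Camera axes: x right, y down, z forward; pixel columns grow to the right and rows downward; lengths in mm; the calibration is good to about 2 mm. A picture is of the moment at which its call begins. There is no depth.
- workorder.sign_off(): hands the job in, once; it reports no verdict.
The state is a dict: "t": time; "joint_pos": joint angles; "dq": joint speeds; "joint_torque": joint torques, N m; "position": TCP position; "ee_rot": TCP orientation; "wrist_force": force on the tool from outside, world axes, zero at the start; "torque": the same for the moment, N m; "finger_gap": finger opening in mm.
Only numpy, scipy, OpenCV 4.12 (cv2) and the standard library are available. Lean on these libraries where they do the work, as an engineer would, in place of code of your own. Each camera call takes 0.05 s, during which the arm holds its last target. There are 200 camera calls.

## Working session

There is one attempt and no reset: what is moved stays moved. The work goes in short steps, Python scripts to look and compute and a shell command to move; the robot and the scene stay as the last step left them, time stands still between calls to the robot, and variables do not carry over. Pictures are saved under pics/ and viewed, about 8 in all and at most 12, crops included, and the job is handed in when it is done.

```bash
mkdir -p pics
python3 - <<'E'
from cell import bot,cams
import cv2,numpy as np
for n in("top","side"):
    f=cams.grab_frame(n); np.savez(f"{n}.npz",**f)
    cv2.imwrite(f"pics/{n}0.png",cv2.resize(f["img"][:,:,::-1],(800,600),interpolation=cv2.INTER_CUBIC))
    print(n,f["K"].tolist(),np.round(f["R"],4).tolist(),f["t"], -f["R"].T@f["t"])
print(bot.state(),bot.grip_depth)
E
```

```text
top [[439.4111259295507, 0.0, 251.02790519262817], [0.0, 439.4111259295507, 189.32559096777004], [0.0, 0.0, 1.0]] [[0.0176, -0.9998, -0.0017], [-0.995, -0.0174, -0.0979], [0.0978, 0.0034, -0.9952]] [ -63.49914152  550.59870468 1401.44768644] [ 411.89508727  -58.74767966 1448.49502575]
side [[371.2091696740966, 0.0, 254.26493544942684], [0.0, 371.2091696740966, 189.65883761161768], [0.0, 0.0, 1.0]] [[0.9994, 0.0235, 0.0255], [0.0336, -0.4788, -0.8773], [-0.0085, 0.8776, -0.4793]] [-543.28653092   72.05423945 1026.06297571] [ 549.21157361 -853.1905279   568.84960116]
{'t': 0.1, 'joint_pos': array([-1.40550438e+00,  4.94128782e-01,  1.34606204e+00, -1.81065873e-05,
        1.30250064e+00, -9.54909919e-02]), 'dq': array([ 0.00082983,  0.00224587, -0.00171016, -0.00105852,  0.00201203,
        0.00097384]), 'joint_torque': array([-1.04945368e-03, -8.80242848e+01, -3.82541764e+01,  7.07393582e-02,
        4.82784805e-02, -2.68474906e-05]), 'position': array([ 161.09448433, -603.52981791,  213.39549654]), 'ee_rot': array([-3.11383470e+00, -4.08341885e-01,  8.75989665e-05]), 'wrist_force': array([ 0.34787687, -0.52046331,  0.32203639]), 'torque': array([-0.00051093,  0.00523696,  0.05081315]), 'finger_gap': 91.12618368761032} 18.8
```

View pics/top0.png

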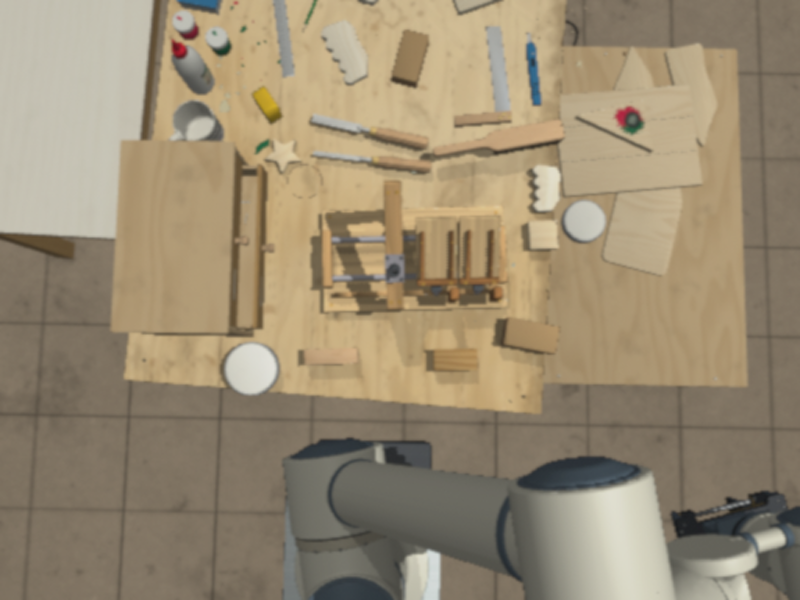

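View pics/side0.png

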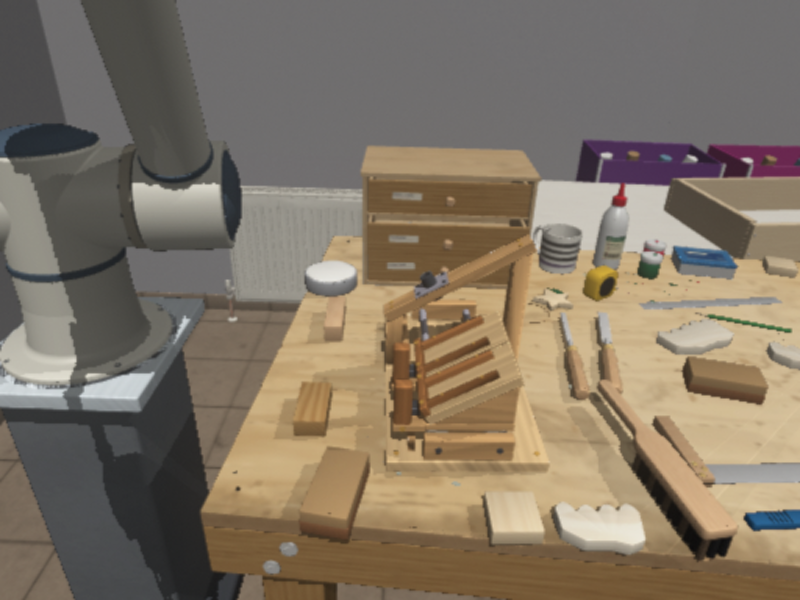

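The top view shows the jig around (410,260), with the bridge at x≈393 and two carriages at x≈435 and x≈480. One blank is at (330,357) and the other at (455,360). I need a zoom to tell which nest waits by the bridge.

Run:
```python
import cv2,numpy as np
i=np.load("top.npz")["img"][:,:,::-1]
c=i[112:244,185:361]
cv2.imwrite("pics/topz.png",cv2.resize(c,None,fx=4.5,fy=4.5,interpolation=cv2.INTER_CUBIC))
i=np.load("side.npz")["img"][:,:,::-1]
c=i[145:305,180:360]
cv2.imwrite("pics/sidez.png",cv2.resize(c,None,fx=3.75,fy=3.75,interpolation=cv2.INTER_CUBIC))
```

```text
(no output)
```

View pics/topz.png

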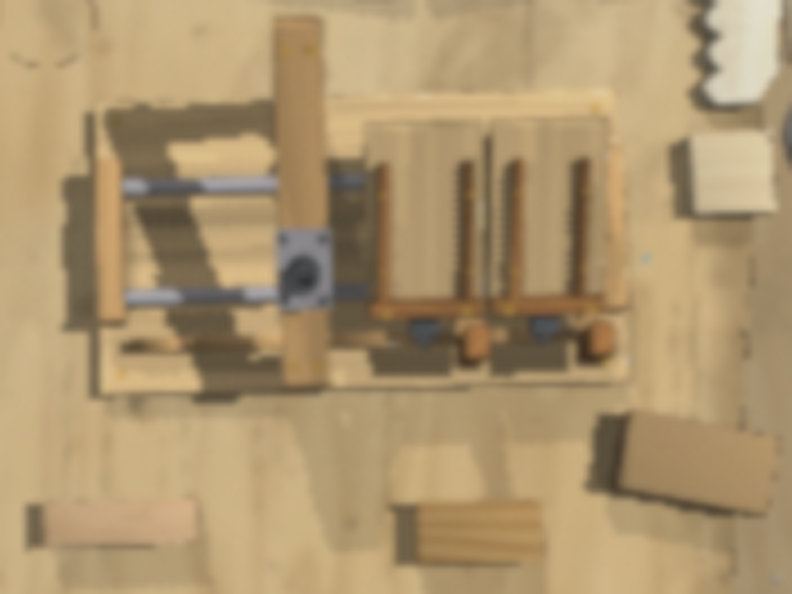

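View pics/sidez.png

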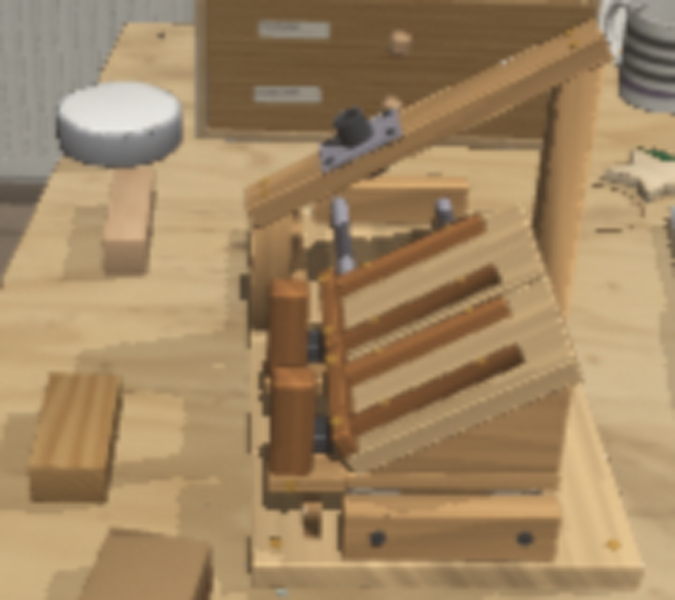

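The carriage next to the bridge, at topz (428,220), has the wide nest: its ribs are 82 px apart centre to centre, against 66 px on the right-hand carriage. The flat blank is the right-hand block at topz (480,532), about 127x63 px. Next I'll turn these into positions.

```bash
cat > h.py <<'E'
import numpy as np,cv2
F={n:dict(np.load(n+".npz")) for n in("top","side")}
def ray(n,u,v):
    f=F[n]; d=f["R"].T@np.linalg.inv(f["K"])@np.array([u,v,1.]); return -f["R"].T@f["t"],d/np.linalg.norm(d)
def pl(n,u,v,z):
    o,d=ray(n,u,v); return o+d*(z-o[2])/d[2]
def tri(a,b):
    (o,d),(p,e)=ray("top",*a),ray("side",*b)
    s=np.linalg.lstsq(np.c_[d,-e],p-o,rcond=None)[0]; A,B=o+d*s[0],p+e*s[1]
    return (A+B)/2,np.linalg.norm(A-B)
def proj(n,X):
    f=F[n]; c=f["K"]@(f["R"]@np.asarray(X,float)+f["t"]); return c[:2]/c[2]
tz=lambda u,v:(185+(u+.5)/4.5-.5,112+(v+.5)/4.5-.5)
sz=lambda u,v:(180+(u+.5)/3.75-.5,145+(v+.5)/3.75-.5)
E
python3 - <<'E'
from h import *
np.set_printoptions(precision=1,suppress=True)
print("base",*[pl("top",*tz(*p),18) for p in[(103,393),(628,383),(612,93),(97,104)]])
print("base side",*[pl("side",*sz(*p),18) for p in[(253,568),(640,570)]])
print("blank",*[pl("top",*tz(*p),28) for p in[(418,502),(543,500),(545,563),(418,562)]])
for k,a,b in[("wideL rib end",(383,163),(483,220)),("wideR",(465,163),(497,270)),("narL",(516,160),(508,308)),("narR",(582,158),(522,352)),("handle W",(474,345),(290,287)),("handle N",(598,340),(293,377)),("bush top",(299,272),(350,118)),("beam rear L",(277,18),(600,15))]:
    print(k,*tri(tz(*a),sz(*b)))
# blank mask
im=cv2.cvtColor(np.ascontiguousarray(F["top"]["img"][:,:,::-1]),cv2.COLOR_BGR2LAB).astype(int)
def s(u,v):
    x,y=tz(u,v); return im[int(y),int(x)]
print(s(480,530),s(450,545),s(520,515),s(350,545),s(600,545),s(480,480),s(480,580))
m=np.full(im.shape[:2],2,np.uint8);m[:]=0
x0,y0=map(int,tz(385,480));x1,y1=map(int,tz(570,585));m[y0:y1,x0:x1]=2
x0,y0=map(int,tz(430,515));x1,y1=map(int,tz(535,552));m[y0:y1,x0:x1]=1
cv2.grabCut(np.ascontiguousarray(F["top"]["img"]),m,None,np.zeros((1,65)),np.zeros((1,65)),5,cv2.GC_INIT_WITH_MASK)
c=np.argwhere(m%2==1)[:,::-1].astype(np.float32)
r=cv2.minAreaRect(c);print(r,[pl("top",*q,28) for q in cv2.boxPoints(r)], pl("top",*c.mean(0),28))
E
```

```text
base [518.5  87.7  18. ] [ 532.4 -293.    18. ] [ 746.4 -280.9   18. ] [731.6  98.   18. ]
base side [ 535.6 -295.9   18. ] [ 746.4 -287.    18. ]
blank [ 443.4 -141.1   28. ] [ 446.4 -230.6   28. ] [ 401.6 -232.3   28. ] [ 400.7 -141.6   28. ]
wideL rib end [ 668.9 -108.8  131. ] 0.4207415269148111
wideR [ 670.8 -164.3  130. ] 0.8850037573564521
narL [ 673.6 -199.   127.1] 0.21578814299643032
narR [ 675.5 -243.5  129.2] 0.402512015648626
handle W [ 549.2 -172.4  118.4] 2.6703239312532983
handle N [ 553.3 -256.4  117.1] 0.7407496650553459
bush top [586.9 -53.5 171.2] 2.8398310408198024
beam rear L [738.7 -37.3 240.6] 0.566403915316978
[148 135 159] [140 135 158] [159 135 161] [161 130 153] [186 131 156] [177 132 156] [157 131 154]
((288.5, 230.0), (14.0, 33.0), 90.0) [array([ 443.6, -123.3,   28. ]), array([ 445.5, -229.7,   28. ]), array([ 400.6, -229.9,   28. ]), array([ 398.8, -123.9,   28. ])] [ 421.7 -178.3   28. ]
```

Run:
```python
from h import *
np.set_printoptions(precision=1,suppress=True,linewidth=200)
b=cv2.cvtColor(F["top"]["img"],cv2.COLOR_RGB2LAB).astype(int)
z=cv2.resize(F["top"]["img"][112:244,185:361],None,fx=4.5,fy=4.5,interpolation=cv2.INTER_CUBIC)
L=cv2.cvtColor(z,cv2.COLOR_RGB2GRAY).astype(float)
c=L[190:280].mean(0); print("cols 366..620 step3",[(i,int(c[i])) for i in range(366,620,3)])
for a,bb in[(400,450),(530,570)]:
    r=L[:,a:bb].mean(1); print("rows",[(i,int(r[i])) for i in range(100,345,3) if i<140 or i>280])
# other triangulation: stop ends and bed corners
for k,p,q in[("stop W left front top",(372,314),(325,272)),("stop N right end front top",(606,306),(345,452)),("bed rear right N",(608,122),(578,380)),("bed rear left W",(367,124),(527,205)),("stop/ribL W inner",(390,300),(345,292)),("bush plate ctr",(304,270),(362,140))]:
    print(k,*tri(tz(*p),sz(*q)))
```

```text
cols 366..620 step3 [(366, 87), (369, 88), (372, 86), (375, 85), (378, 89), (381, 98), (384, 108), (387, 117), (390, 130), (393, 142), (396, 151), (399, 157), (402, 157), (405, 157), (408, 156), (411, 154), (414, 153), (417, 153), (420, 153), (423, 154), (426, 156), (429, 157), (432, 157), (435, 155), (438, 153), (441, 151), (444, 151), (447, 149), (450, 144), (453, 130), (456, 113), (459, 92), (462, 78), (465, 77), (468, 86), (471, 104), (474, 119), (477, 131), (480, 130), (483, 118), (486, 103), (489, 104), (492, 121), (495, 132), (498, 129), (501, 114), (504, 100), (507, 91), (510, 90), (513, 94), (516, 102), (519, 112), (522, 124), (525, 139), (528, 148), (531, 154), (534, 154), (537, 153), (540, 153), (543, 153), (546, 154), (549, 156), (552, 158), (555, 158), (558, 156), (561, 150), (564, 141), (567, 127), (570, 105), (573, 87), (576, 73), (579, 74), (582, 85), (585, 101), (588, 118), (591, 130), (594, 139), (597, 144), (600, 145), (603, 145), (606, 147), (609, 150), (612, 155), (615, 160), (618, 162)]
rows [(100, 185), (103, 180), (106, 178), (109, 182), (112, 184), (115, 181)
[... 413 characters left out ...]
7), (118, 164), (121, 161), (124, 162), (127, 159), (130, 156), (133, 154), (136, 154), (139, 155), (283, 147), (286, 145), (289, 142), (292, 132), (295, 119), (298, 110), (301, 109), (304, 111), (307, 107), (310, 101), (313, 92), (316, 81), (319, 78), (322, 81), (325, 81), (328, 79), (331, 74), (334, 70), (337, 71), (340, 75), (343, 79)]
stop W left front top [ 572.2 -104.3   85.9] 1.0916135928424777
stop N right end front top [ 582.1 -267.9   76.8] 1.8900977961135734
bed rear right N [ 702.1 -261.7  125.5] 1.909924967951915
bed rear left W [695.8 -97.5 136.1] 2.2008432652243934
stop/ribL W inner [ 584.  -116.9   79.4] 3.1365083613196765
bush plate ctr [592.8 -56.7 156.8] 2.1525322744757123
```

Run:
```python
from h import *
np.set_printoptions(precision=1,suppress=True,linewidth=200)
O=np.array([633,-96,0]);a=.045;J=np.array([[np.cos(a),-np.sin(a),0],[np.sin(a),np.cos(a),0],[0,0,1]])
def bed(u,v,z0,h=0):
    o,d=ray("top",*tz(u,v));n=J@[-.5,0,.866025];p=O+[0,0,z0]+n*h
    X=o+d*(n@(p-o))/(n@d); return J.T@(X-O)
for z0 in(94,97,100):
    print(z0,"stop foot W",bed(428,297,z0),"N",bed(550,294,z0),"bed rear",bed(428,119,z0),"bushtop",bed(300,272,z0,90),
     "ribW in",bed(390,235,z0,0),bed(456,235,z0,5),"N",bed(523,235,z0,0),bed(570,235,z0,5),"rib end",bed(424,163,z0,11))
```

```text
94 stop foot W [-48.4 -46.1  66. ] N [ -48.7 -132.1   65.9] bed rear [ 64.8 -45.8 131.4] bushtop [-43.   43.8 173.1] ribW in [ -7.3 -19.6  89.8] [ -9.3 -65.   94.4] N [  -9.6 -112.    88.4] [ -11.3 -144.    93.3] rib end [ 35.5 -42.3 127.2]
97 stop foot W [-48.8 -45.9  68.8] N [ -49.  -131.7   68.7] bed rear [ 64.2 -45.6 134.1] bushtop [-43.4  43.8 175.9] ribW in [ -7.7 -19.4  92.5] [ -9.7 -64.8  97.2] N [ -10.1 -111.7   91.2] [ -11.7 -143.6   96. ] rib end [ 35.  -42.2 129.9]
100 stop foot W [-49.1 -45.7  71.6] N [ -49.4 -131.3   71.5] bed rear [ 63.7 -45.4 136.8] bushtop [-43.8  43.8 178.7] ribW in [ -8.2 -19.3  95.3] [-10.1 -64.5  99.9] N [ -10.5 -111.4   93.9] [ -12.1 -143.2   98.8] rib end [ 34.5 -42.  132.6]
```

The flat blank goes into the wide nest. The seat is at about (625,-139,91) with the jig's yaw ≈0.045, and the blank is at about (423,-186). Moving now.

```bash
cat > d.py <<'E'
import numpy as np,sys
from scipy.spatial.transform import Rotation as Ro
from cell import bot
np.set_printoptions(precision=2,suppress=True)
def tool(psi,tilt=0):  # psi: heading of tool x; tilt: about world-horizontal tool-y so tool z leans forward along heading
    R=np.array([[np.cos(psi),np.sin(psi),0],[np.sin(psi),-np.cos(psi),0],[0,0,-1]])
    return Ro.from_matrix(R)*Ro.from_rotvec([0,tilt,0])
def delta(p,T):
    s=bot.state();R=Ro.from_rotvec(s["ee_rot"])
    print("t",s["t"],"pos",s["position"],"F",s["wrist_force"],"gap",s["finger_gap"],"q",s["joint_pos"])
    print("toolz",R.as_matrix()[:,2],"tooly",R.as_matrix()[:,1])
    print("shift mm now",R.inv().apply(np.array(p)-s["position"]),"rows/25:",R.inv().apply(np.array(p)-s["position"])/25,"turn/.08",(R.inv()*T).as_rotvec()/.08,"shift in target axes mm",T.inv().apply(np.array(p)-s["position"]))
E
python3 -m handwheel '[[0.96,-0.9,0,0,0,0,1],[0.96,-0.9,0,0,0,0,1],[0.96,-0.9,0,0,0,0,1],[0.96,-0.9,0,0,0,0,1],[0.96,-0.9,0,0,0,0,1],[0.96,-0.9,0,0,0,0,1],[0.96,-0.9,0,0,0,0,1],[0.96,-0.9,0,0,0,0,1]]'
python3 -m handwheel '[[0.96,-0.9,0.2,0,0,0,1],[0.96,-0.9,0.2,0,0,0,1],[0.96,-0.9,0.2,0,0,0,1],[0.96,-0.9,0.2,0,0,0,1],[0.96,-0.9,0.2,0,0,0,1],[0.96,-0.9,0.2,0,0,0,1],[0.96,-0.9,0.2,0,0,0,1],[0,0,0,0,0,-1,1]]'
python3 -m handwheel '[[0,0,0.3,0,0,-1,1],[0,0,0.3,0,0,-1,1],[0,0,0.3,0,0,-1,1],[0,0,0.3,0,0,-1,1],[0,0,0.3,0,0,-1,1],[0,0,0.3,0,0,-1,1],[0,0,0.3,0,0,-1,1],[0,0,0.3,0,0,-1,1]]'
python3 -m handwheel '[[0,0,0,0,0,-1,1],[0,0,0,0,0,-1,1],[0,0,0,0,0,-1,1],[0,0,0,0,0,-1,1],[0,0,0,0,0,-1,1],[0,0,0,0,0,-1,1],[0,0,0,0,0,-1,1],[0,0,0,0,0,0,1]]'
python3 -c "
from d import *
delta([423,-186.5,18],tool(np.pi/2+.02))"
```

```text
t: 0.77
position: [300.7, -378.9, 213.8]
ee_rot: [-3.115, -0.408, 0.0]
wrist_force: [1.0, -0.6, -0.5]
finger_gap: 91.5
t: 1.43
position: [423.4, -180.7, 178.0]
ee_rot: [-3.094, -0.532, 0.001]
wrist_force: [-0.7, 0.6, -0.2]
finger_gap: 91.3
t: 2.1
position: [421.9, -184.9, 118.4]
ee_rot: [-2.768, -1.485, 0.0]
wrist_force: [-0.7, 0.5, -0.0]
finger_gap: 91.0
t: 2.77
position: [421.8, -184.9, 118.8]
ee_rot: [-2.25, -2.192, 0.0]
wrist_force: [-0.4, 0.1, 0.5]
finger_gap: 91.2
t 2.7667 pos [ 421.82 -184.88  118.79] F [-0.37  0.1   0.49] gap 91.19463593202995 q [-0.54  0.4   1.85 -0.    0.89 -0.52]
toolz [-0.  0. -1.] tooly [ 1.   -0.03 -0.  ]
shift mm now [ -1.61   1.26 100.79] rows/25: [-0.06  0.05  4.03] turn/.08 [-0.   -0.   -0.57] shift in target axes mm [ -1.65   1.15 100.79]
```

```bash
python3 -m handwheel '[[-0.06,0.05,0.8,0,0,-0.57,1],[0,0,0.8,0,0,0,1],[0,0,0.8,0,0,0,1],[0,0,0.8,0,0,0,1],[0,0,0.6,0,0,0,1],[0,0,0.23,0,0,0,1],[0,0,0,0,0,0,1],[0,0,0,0,0,0,1]]'
python3 - <<'E'
from cell import cams
import numpy as np,cv2
f=cams.grab_frame("side")["img"][:,:,::-1]; g=cams.grab_frame("top")["img"][:,:,::-1]
a=cv2.resize(f[170:350,120:320],None,fx=2,fy=2,interpolation=cv2.INTER_CUBIC);b=cv2.resize(g[140:320,200:400],None,fx=2,fy=2,interpolation=cv2.INTER_CUBIC)
cv2.imwrite("pics/g1.png",np.hstack([a,b]))
from d import *
delta([423,-186.5,18],tool(np.pi/2+.02))
E
```

```text
t: 3.43
position: [423.2, -186.5, 18.4]
ee_rot: [-2.205, -2.237, 0.0]
wrist_force: [0.4, 0.6, -0.1]
finger_gap: 91.3
t 3.5333 pos [ 423.63 -186.75   18.98] F [-0.23  0.68  0.25] gap 91.41070348461042 q [-0.54  0.59  1.93  0.    0.62 -0.56]
toolz [ 0. -0. -1.] tooly [1.   0.01 0.  ]
shift mm now [ 0.26 -0.63  0.98] rows/25: [ 0.01 -0.03  0.04] turn/.08 [ 0.01  0.01 -0.06] shift in target axes mm [ 0.27 -0.62  0.98]
```

View pics/g1.png

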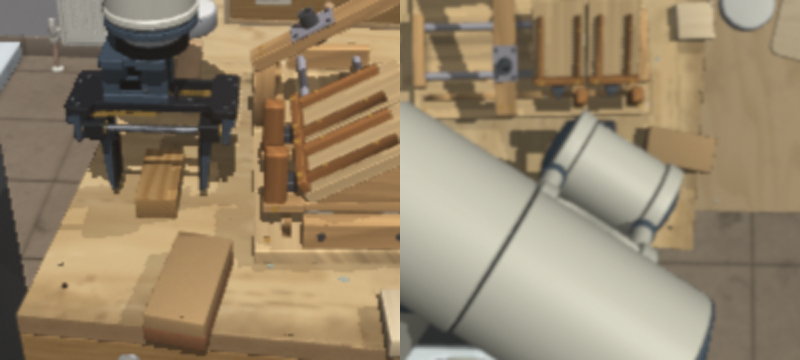

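The fingers, at side-crop columns 116 and 205, straddle the blank (140–182) centrally. Closing and lifting.

```bash
python3 -m handwheel '[[0,0,0,0,0,0,-1],[0,0,0,0,0,0,-1],[0,0,0,0,0,0,-1],[0,0,0,0,0,0,-1],[0,0,0,0,0,0,-1],[0,0,0,0,0,0,-1],[0,0,0,0,0,0,-1],[0,0,0,0,0,0,-1]]'
python3 -m handwheel '[[0,0,-0.2,0,0,0,-1],[0,0,-0.6,0,0,0,-1],[0,0,-1,0,0,0,-1],[0,0,-1,0,0,0,-1],[0,0,-1,0,0,0,-1],[0,0,-1,0,0,0,-1],[0,0,-1,0,0,0,-1],[0,0,0,0,0,0,-1]]'
python3 -m handwheel '[[0,0,-1,0,0,0,-1],[0,0,-1,0,0,0,-1],[0,0,-1,0,0,0,-1],[0,0,0,0,0,1,-1],[0,0,0,0,0,1,-1],[0,0,0,0,0,1,-1],[0,0,0,0,0,1,-1],[0,0,0,0,0,1,-1]]'
python3 -c "
from d import *
delta([560,-142,250],tool(.045,0))"
```

```text
t: 4.2
position: [423.2, -186.5, 18.2]
ee_rot: [-2.204, -2.239, -0.0]
wrist_force: [0.2, 0.8, 0.2]
finger_gap: 44.8
t: 4.87
position: [424.8, -187.4, 167.4]
ee_rot: [2.2, 2.235, 0.002]
wrist_force: [2.2, -1.4, -0.2]
finger_gap: 44.8
t: 5.53
position: [422.8, -186.3, 237.9]
ee_rot: [-2.608, -1.751, 0.0]
wrist_force: [-0.6, 1.0, -0.6]
finger_gap: 44.7
t 5.5333 pos [ 422.79 -186.28  237.91] F [-0.58  1.01 -0.63] gap 44.69644630996406 q [-0.54  0.24  1.69 -0.    1.21 -0.16]
toolz [-0.  0. -1.] tooly [ 0.93 -0.38 -0.  ]
shift mm now [ 92.94 110.21 -12.16] rows/25: [ 3.72  4.41 -0.49] turn/.08 [-0.01  0.   14.22] shift in target axes mm [139.06 -38.06 -12.09]
```

```bash
python3 -m handwheel '[[0,0,0,0,0,1,-1],[0,0,0,0,0,1,-1],[0,0,0,0,0,1,-1],[0,0,0,0,0,1,-1],[0,0,0,0,0,1,-1],[0,0,0,0,0,1,-1],[0,0,0,0,0,1,-1],[0,0,0,0,0,1,-1]]'
python3 -m handwheel '[[0,0,0,0,0,1,-1],[0,0,0,0,0,1,-1],[0,0,0,0,0,1,-1],[0,0,0,0,0,1,-1],[0,0,0,0,0,1,-1],[0,0,0,0,0,1,-1],[0,0,0,0,0,0.2,-1],[0.8,-0.35,-0.3,0,0,0,-1]]'
python3 -m handwheel '[[0.8,-0.35,-0.3,0,0,0,-1],[0.8,-0.35,-0.3,0,0,0,-1],[0.8,-0.35,-0.3,0,0,0,-1],[0.8,-0.1,-0.3,0,0,0,-1],[0.8,0,0,0,0,0,-1],[0,0,0,0,1,0,-1],[0,0,0,0,1,0,-1],[0,0,0,0,1,0,-1]]'
python3 -m handwheel '[[0,0,0,0,1,0,-1],[0,0,0,0,1,0,-1],[0,0,0,0,1,0,-1],[0,0,0,0,0.54,0,-1],[0,0,0,0,0,0,-1],[0,0,0,0,0,0,-1]]'
python3 - <<'E'
from d import *
a=.045;J=np.array([[np.cos(a),-np.sin(a),0],[np.sin(a),np.cos(a),0],[0,0,1]]);B=J@np.array([[.8660254,0,-.5],[0,1,0],[.5,0,.8660254]])
delta(np.array([624.9,-138.9,91])+B@[8,0,58],tool(a,np.pi/6))
E
```

```text
t: 6.2
position: [422.8, -186.3, 237.9]
ee_rot: [-3.026, -0.841, 0.001]
wrist_force: [-0.1, -1.0, -0.8]
finger_gap: 44.5
t: 6.87
position: [440.0, -176.9, 244.5]
ee_rot: [-3.139, -0.078, 0.006]
wrist_force: [0.3, -1.1, -1.3]
finger_gap: 44.8
t: 7.53
position: [541.5, -142.8, 275.4]
ee_rot: [-3.112, -0.083, -0.38]
wrist_force: [0.2, 0.2, -0.5]
finger_gap: 45.1
t: 8.03
position: [540.5, -143.1, 275.4]
ee_rot: [-3.022, -0.077, -0.806]
wrist_force: [-0.1, 0.3, -0.4]
finger_gap: 44.6
t 8.0333 pos [ 540.53 -143.12  275.42] F [-0.05  0.31 -0.42] gap 44.57969225239903 q [-0.55  0.15  1.84  0.42  0.75  0.72]
toolz [ 0.5   0.03 -0.87] tooly [ 0.05 -1.    0.  ]
shift mm now [-10.72  -0.08 143.98] rows/25: [-0.43 -0.    5.76] turn/.08 [-0.03  0.03  0.06] shift in target axes mm [-11.06  -0.42 143.95]
```

```bash
python3 -m handwheel '[[-0.43,0,0.5,0,0,0,-1],[0,0,0.9,0,0,0,-1],[0,0,0.9,0,0,0,-1],[0,0,0.9,0,0,0,-1],[0,0,0.9,0,0,0,-1],[0,0,0.9,0,0,0,-1],[0,0,0.7,0,0,0,-1],[0,0,0,0,0,0,-1]]'
python3 - <<'E'
from cell import cams
import numpy as np,cv2
for n in("side","top"):
    f=cams.grab_frame(n); np.savez(n+"1.npz",**f)
f=np.load("side1.npz")["img"][:,:,::-1]; g=np.load("top1.npz")["img"][:,:,::-1]
a=cv2.resize(f[140:280,220:340],None,fx=4,fy=4,interpolation=cv2.INTER_CUBIC);b=cv2.resize(g[120:260,230:310],None,fx=4,fy=4,interpolation=cv2.INTER_CUBIC)
cv2.imwrite("pics/g2.png",np.hstack([a,b]))
from d import *
a=.045;J=np.array([[np.cos(a),-np.sin(a),0],[np.sin(a),np.cos(a),0],[0,0,1]]);B=J@np.array([[.8660254,0,-.5],[0,1,0],[.5,0,.8660254]])
delta(np.array([624.9,-138.9,91])+B@[8,0,58],tool(a,np.pi/6))
E
```

```text
t: 8.7
position: [604.2, -139.0, 144.1]
ee_rot: [-3.02, -0.08, -0.803]
wrist_force: [-0.9, -0.4, -1.6]
finger_gap: 44.5
t 8.8 pos [ 603.44 -139.34  146.66] F [-0.13  0.27 -0.32] gap 44.64341047832599 q [-0.47  0.43  1.89  0.63  0.44  0.53]
toolz [ 0.5   0.03 -0.87] tooly [ 0.05 -1.   -0.  ]
shift mm now [-1.24  0.52  0.93] rows/25: [-0.05  0.02  0.04] turn/.08 [-0.05  0.02  0.08] shift in target axes mm [-1.24  0.52  0.93]
```

View pics/g2.png

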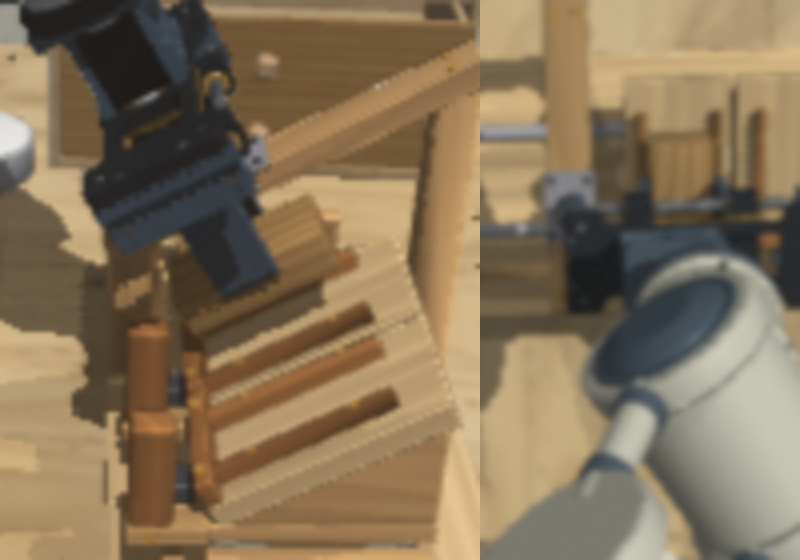

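Run:
```python
from h import *
np.set_printoptions(precision=1,suppress=True,linewidth=220)
F["top"]=dict(np.load("top1.npz"));F["side"]=dict(np.load("side1.npz"))
a=.045;J=np.array([[np.cos(a),-np.sin(a),0],[np.sin(a),np.cos(a),0],[0,0,1]]);B=J@np.array([[.8660254,0,-.5],[0,1,0],[.5,0,.8660254]])
T=np.array([603.0,-139.3,146.5])
for x in(45,25):
  for y in(22.5,-22.5): print("exp blank top",x,y,proj("top",T+B@[x,y,10]),"side",proj("side",T+B@[x,y,10]))
N=np.array([624.9,-138.9,91.])
for y in(24.5,-24.5): print("exp rib inner top",proj("top",N+B@[50,y,11]),"outer",proj("top",N+B@[50,np.sign(y)*32.5,11]))
print("side exp lower right blank corners",proj("side",T+B@[-45,-22.5,-18]),proj("side",T+B@[45,-22.5,-18]))
G=cv2.cvtColor(F["top"]["img"],cv2.COLOR_RGB2GRAY)
for r in(150,152,154,156,158,160,163): print(r,list(zip(range(264,296),G[r,264:296])))
```

```text
exp blank top 45 22.5 [272.4 156. ] side [296.1 186.4]
exp blank top 45 -22.5 [287.8 155.6] side [298.6 196.4]
exp blank top 25 22.5 [272.5 162.4] side [288.1 190.3]
exp blank top 25 -22.5 [287.7 162. ] side [290.2 200.3]
exp rib inner top [270.9 150.7] outer [268.3 150.7]
exp rib inner top [287.  150.2] outer [289.6 150.1]
side exp lower right blank corners [267.5 223.1] [304.1 206.1]
150 [(264, np.uint8(93)), (265, np.uint8(90)), (266, np.uint8(92)), (267, np.uint8(92)), (268, np.uint8(82)), (269, np.uint8(83)), (270, np.uint8(99)), (271, np.uint8(122)), (272, np.uint8(143)), (273, np.uint8(154)), (274, np.uint8(156)), (275, np.uint8(152)), (276, np.uint8(148)), (277, np.uint8(147)), (278, np.uint8(147)), (279, np.uint8(150)), (280, np.uint8(152)), (281, np.uint8(151)), (282, np.uint8(148)), (283, np.uint8(146)), (284, np.uint8(144)), (285, np.uint8(132)), (286, np.uint8(107)), (287, np.uint8(81)), (288, np.uint8(72)), (289, np.uint8(87)), (290, np.uint8(114)), (291, np.uint8(130)), (292, np.uint8(116)), (293, np.uint8(97)), (294, np.uint8(122)), (295, np.uint8(142))]
152 [(264, np
[... 3467 characters left out ...]
7))]
163 [(264, np.uint8(87)), (265, np.uint8(92)), (266, np.uint8(91)), (267, np.uint8(87)), (268, np.uint8(78)), (269, np.uint8(66)), (270, np.uint8(61)), (271, np.uint8(61)), (272, np.uint8(76)), (273, np.uint8(96)), (274, np.uint8(112)), (275, np.uint8(119)), (276, np.uint8(119)), (277, np.uint8(116)), (278, np.uint8(114)), (279, np.uint8(119)), (280, np.uint8(122)), (281, np.uint8(118)), (282, np.uint8(116)), (283, np.uint8(122)), (284, np.uint8(126)), (285, np.uint8(123)), (286, np.uint8(119)), (287, np.uint8(107)), (288, np.uint8(87)), (289, np.uint8(85)), (290, np.uint8(107)), (291, np.uint8(119)), (292, np.uint8(105)), (293, np.uint8(92)), (294, np.uint8(116)), (295, np.uint8(130))]
```

Edges agree with the prediction: the blank spans columns 272–288 (predicted 272.4–287.8), and the left rib's inner edge is at 270.9. Now descending along the bed normal while watching the force.

```bash
python3 -m handwheel '[[0,0,0.4,0,0,0,-1],[0,0,0.4,0,0,0,-1],[0,0,0.3,0,0,0,-1],[0,0,0,0,0,0,-1]]'
python3 -m handwheel '[[0,0,0.12,0,0,0,-1],[0,0,0,0,0,0,-1]]'
python3 -m handwheel '[[0,0,0.08,0,0,0,-1],[0,0,0,0,0,0,-1]]'
```

```text
t: 9.13
position: [617.0, -139.1, 121.9]
ee_rot: [-3.021, -0.076, -0.808]
wrist_force: [-1.2, -0.1, -2.1]
finger_gap: 44.9
t: 9.3
position: [618.2, -139.1, 120.2]
ee_rot: [-3.021, -0.076, -0.809]
wrist_force: [-0.4, 0.1, -1.7]
finger_gap: 44.9
t: 9.47
position: [619.2, -139.1, 118.7]
ee_rot: [-3.021, -0.076, -0.809]
wrist_force: [-0.3, 0.1, -1.9]
finger_gap: 44.6
```

```bash
for i in 1; do python3 -m handwheel '[[0,0,0.08,0,0,0,-1],[0,0,0,0,0,0,-1]]'
python3 -m handwheel '[[0,0,0.08,0,0,0,-1],[0,0,0,0,0,0,-1]]'; python3 -m handwheel '[[0,0,0.04,0,0,0,-1],[0,0,0,0,0,0,-1]]'; python3 -m handwheel '[[0,0,0.04,0,0,0,-1],[0,0,0,0,0,0,-1]]'; done
```

```text
t: 9.63
position: [620.3, -139.1, 117.0]
ee_rot: [-3.021, -0.076, -0.809]
wrist_force: [-0.6, 0.3, -0.1]
finger_gap: 44.6
t: 9.8
position: [621.1, -139.0, 116.0]
ee_rot: [-3.021, -0.077, -0.81]
wrist_force: [-9.0, -0.6, 13.6]
finger_gap: 44.6
t: 9.97
position: [621.5, -139.0, 115.5]
ee_rot: [-3.021, -0.077, -0.811]
wrist_force: [-16.3, 1.1, 22.5]
finger_gap: 44.7
t: 10.13
position: [621.9, -139.0, 114.8]
ee_rot: [-3.021, -0.077, -0.811]
wrist_force: [-19.0, 0.5, 26.2]
finger_gap: 45.2
```

```bash
python3 - <<'E'
from cell import bot
s=bot.state();print(s["torque"],s["wrist_force"],s["joint_pos"])
E
python3 -m handwheel '[[0,0,-0.1,0,0,0,-1],[0,0,0,0,0,0,-1]]'
python3 - <<'E'
from cell import cams,bot
import numpy as np,cv2
for n in("side","top"):
    f=cams.grab_frame(n); np.savez(n+"2.npz",**f)
f=np.load("side2.npz")["img"][:,:,::-1]; g=np.load("top2.npz")["img"][:,:,::-1]
a=cv2.resize(f[150:270,225:335],None,fx=5,fy=5,interpolation=cv2.INTER_CUBIC);b=cv2.resize(g[130:250,255:303],None,fx=5,fy=5,interpolation=cv2.INTER_CUBIC)
cv2.imwrite("pics/g3.png",np.hstack([a,b]))
s=bot.state();print(s["torque"],s["wrist_force"],s["position"])
E
```

```text
[0.03688197 0.65821306 0.46001809] [-18.961645     0.45768057  26.15752466] [-0.4473873   0.5008135   1.88179639  0.71271682  0.37355281  0.45301129]
t: 10.3
position: [620.9, -139.0, 116.2]
ee_rot: [-3.021, -0.076, -0.81]
wrist_force: [-0.2, -0.0, -1.4]
finger_gap: 44.6
[0.00523216 0.38095542 0.02512832] [-0.21299    -0.10080832 -0.92767314] [ 620.95617332 -139.01708031  115.70665208]
```

View pics/g3.png

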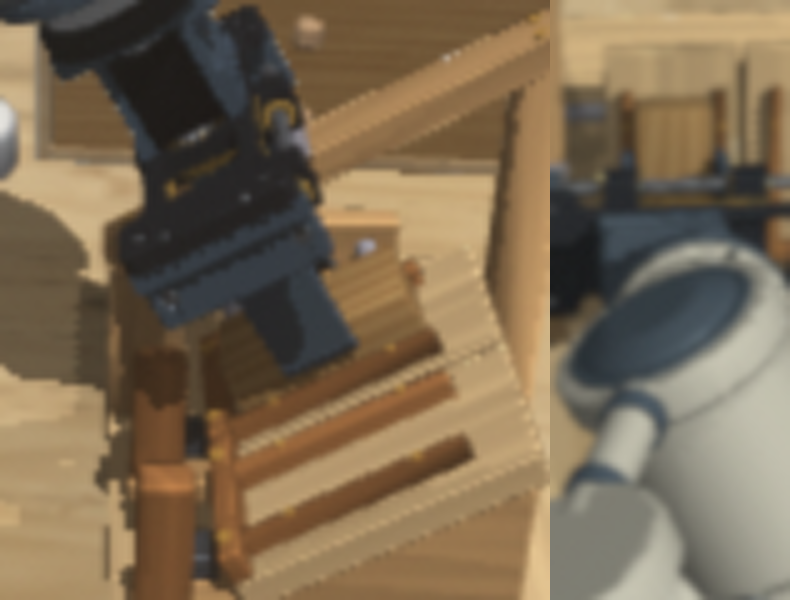

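The blank is between the ribs, with the right rib covering its lower edge. The contact force is purely normal, with no roll moment, so it is on the bed. Next I'll slide it down to the stop.

```bash
python3 -m handwheel '[[-0.08,0,0,0,0,0,-1],[-0.08,0,0,0,0,0,-1],[0,0,0,0,0,0,-1]]'
python3 -m handwheel '[[-0.06,0,0,0,0,0,-1],[0,0,0,0,0,0,-1]]'
python3 -m handwheel '[[-0.06,0,0,0,0,0,-1],[0,0,0,0,0,0,-1]]'
```

```text
t: 10.65
position: [616.9, -139.0, 113.1]
ee_rot: [-3.021, -0.076, -0.808]
wrist_force: [0.3, 0.5, -0.4]
finger_gap: 44.8
t: 10.82
position: [616.2, -139.3, 112.9]
ee_rot: [-3.021, -0.076, -0.809]
wrist_force: [1.1, 0.4, -1.2]
finger_gap: 44.7
t: 10.98
position: [616.0, -139.6, 113.0]
ee_rot: [-3.021, -0.076, -0.812]
wrist_force: [7.5, 2.1, 3.1]
finger_gap: 44.9
```

```bash
python3 -m handwheel '[[0,0,0.06,0,0,0,-1],[0,0,0,0,0,0,-1]]'
python3 -m handwheel '[[0,0,0.04,0,0,0,-1],[0,0,0,0,0,0,-1]]'
```

```text
t: 11.15
position: [616.7, -139.7, 111.9]
ee_rot: [-3.021, -0.076, -0.813]
wrist_force: [4.8, 1.1, 6.0]
finger_gap: 44.9
t: 11.32
position: [616.9, -139.7, 111.6]
ee_rot: [-3.021, -0.076, -0.813]
wrist_force: [-8.4, 1.2, 22.8]
finger_gap: 44.7
```

```bash
python3 -m handwheel '[[0,0,-0.02,0,0,0,-1],[0,0,0,0,0,0,0.25],[0,0,0,0,0,0,0.25],[0,0,0,0,0,0,0.25],[0,0,0,0,0,0,0.25],[0,0,0,0,0,0,0.25]]'
python3 -c "
from d import *
a=.045
delta([616,-139,113],tool(a,np.pi/6));print(bot.state()['torque'])"
```

```text
t: 11.82
position: [615.7, -139.1, 110.2]
ee_rot: [-3.021, -0.076, -0.808]
wrist_force: [0.1, -0.1, -0.1]
finger_gap: 56.9
t 11.8167 pos [ 615.68 -139.14  110.21] F [ 0.09 -0.1  -0.1 ] gap 56.92037909345897 q [-0.45  0.5   1.9   0.75  0.36  0.41]
toolz [ 0.5   0.03 -0.87] tooly [ 0.05 -1.   -0.  ]
shift mm now [ 1.68 -0.12 -2.26] rows/25: [ 0.07 -0.   -0.09] turn/.08 [-0.04  0.01  0.06] shift in target axes mm [ 1.68 -0.12 -2.26]
[-0.    0.27 -0.05]
```

```bash
python3 -m handwheel '[[0,0,0,0,0,0,0.25],[0,0,0,0,0,0,0.25],[0,0,-0.2,0,0,0,0.25],[0,0,-0.6,0,0,0,0.25],[0,0,-1,0,0,0,0.25],[0,0,-1,0,0,0,0.25],[0,0,-1,0,0,0,0.25],[0,0,-1,0,0,0,0.25]]'
python3 -m handwheel '[[0,0,-1,0,0,0,0.25],[0,0,-1,0,0,0,0.25],[0,0,-1,0,0,0,0.25],[0,0,-1,0,0,0,0],[0,0,0,0,0,0,0]]'
python3 - <<'E'
from cell import cams,bot
import numpy as np,cv2
for n in("side","top"):
    f=cams.grab_frame(n); np.savez(n+"3.npz",**f)
f=np.load("side3.npz")["img"][:,:,::-1]; g=np.load("top3.npz")["img"][:,:,::-1]
a=cv2.resize(f[150:270,225:335],None,fx=5,fy=5,interpolation=cv2.INTER_CUBIC);b=cv2.resize(g[130:250,255:303],None,fx=5,fy=5,interpolation=cv2.INTER_CUBIC)
cv2.imwrite("pics/g4.png",np.hstack([a,b]))
from d import *
# pre-push: shut fingers, tool down, right of wide handle
delta([547,-220,200],tool(.045,0))
E
```

```text
t: 12.48
position: [554.8, -142.2, 215.4]
ee_rot: [-3.022, -0.076, -0.808]
wrist_force: [0.1, 0.1, 0.9]
finger_gap: 57.1
t: 12.9
position: [505.4, -145.5, 305.1]
ee_rot: [-3.023, -0.076, -0.816]
wrist_force: [1.1, -0.4, 0.5]
finger_gap: 47.1
t 13.0 pos [ 505.91 -145.12  301.98] F [-0.3   0.12 -0.38] gap 45.56325473883116 q [-0.6   0.07  1.86  0.42  0.83  0.69]
toolz [ 0.5   0.02 -0.87] tooly [ 0.05 -1.    0.  ]
shift mm now [-18.84  76.67 107.06] rows/25: [-0.75  3.07  4.28] turn/.08 [ 0.   -6.56  0.06] shift in target axes mm [ 37.68  76.65 101.98]
```

View pics/g4.png

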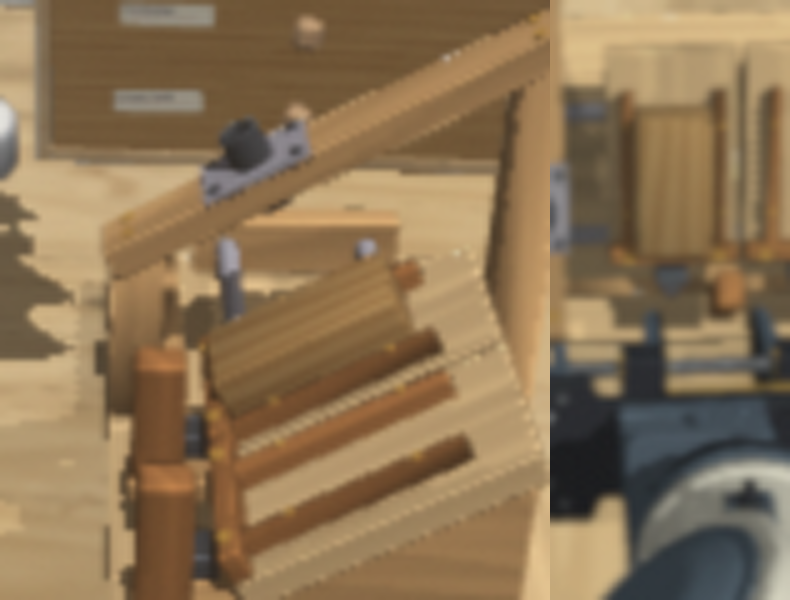

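The blank lies flat between the ribs, down against the stop: in the side view it runs from (205,345) to (410,320) and touches the stop bar. I'll keep the 30° lean, which keeps the body clear of the bushing, shut the fingers and go into the gap right of the wide handle.

```bash
python3 -m handwheel '[[-0.7,0.65,0,0,0,0,-1],[-0.7,0.65,0,0,0,0,-1],[-0.7,0.65,0,0,0,0,-1],[-0.7,0.65,0,0,0,0,-1],[0,0,0.8,0,0,0,-1],[0,0,1,0,0,0,-1],[0,0,1,0,0,0,-1],[0,0,0,0,0,0,-1]]'
python3 -c "
from d import *
delta([546,-207,96],tool(.045,np.pi/6))"
```

```text
t: 13.67
position: [483.5, -209.9, 201.1]
ee_rot: [-3.019, -0.075, -0.801]
wrist_force: [-0.8, 0.5, 0.4]
finger_gap: 0.7
t 13.6667 pos [ 483.49 -209.91  201.13] F [-0.79  0.46  0.43] gap 0.6529730847490615 q [-0.78  0.24  1.99  0.65  0.65  0.27]
toolz [ 0.49  0.03 -0.87] tooly [ 0.05 -1.   -0.  ]
shift mm now [  2.23   0.68 122.32] rows/25: [0.09 0.03 4.89] turn/.08 [-0.08  0.06  0.03] shift in target axes mm [  1.63  -0.1  122.33]
```

```bash
python3 -m handwheel '[[0.09,0.03,0.8,0,0,0,-1],[0,0,0.8,0,0,0,-1],[0,0,0.8,0,0,0,-1],[0,0,0.8,0,0,0,-1],[0,0,0.7,0,0,0,-1],[0,0,0.6,0,0,0,-1],[0,0,0.39,0,0,0,-1],[0,0,0,0,0,0,-1]]'
python3 - <<'E'
from cell import cams
import cv2
f=cams.grab_frame("side")["img"][:,:,::-1]
cv2.imwrite("pics/g5.png",cv2.resize(f[130:290,190:350],None,fx=3.75,fy=3.75,interpolation=cv2.INTER_CUBIC))
E
```

```text
t: 14.33
position: [546.8, -207.7, 99.2]
ee_rot: [-3.02, -0.077, -0.806]
wrist_force: [-0.3, 0.2, 0.3]
finger_gap: 0.6
```

View pics/g5.png

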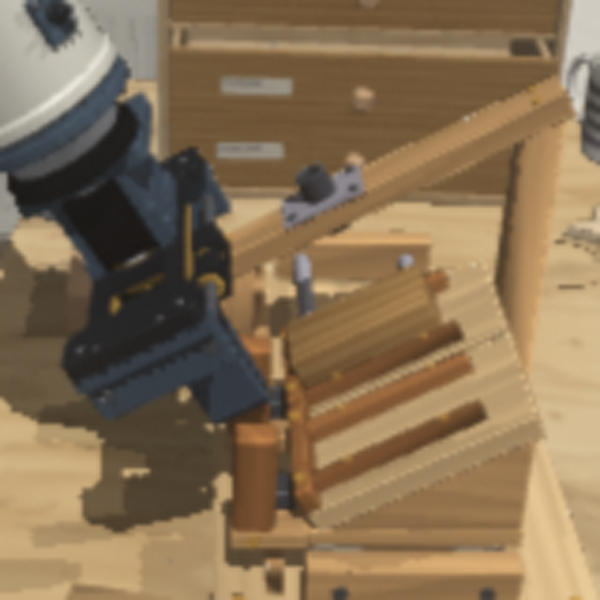

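The finger is between the handles, at (235,400): in front of the wide handle's right face and behind the narrow handle. Pushing left.

```bash
python3 -m handwheel '[[0,-0.3,0.1,0,0,0,-1],[0,0,0,0,0,0,-1]]'
python3 -m handwheel '[[0,-0.1,0,0,0,0,-1],[0,0,0,0,0,0,-1]]'
python3 -m handwheel '[[0,-0.08,0,0,0,0,-1],[0,0,0,0,0,0,-1]]'
python3 -m handwheel '[[0,-0.08,0,0,0,0,-1],[0,0,0,0,0,0,-1]]'
```

```text
t: 14.55
position: [547.1, -199.8, 98.8]
ee_rot: [-3.021, -0.077, -0.809]
wrist_force: [-0.5, -0.4, 0.0]
finger_gap: 0.6
t: 14.72
position: [547.3, -198.0, 99.0]
ee_rot: [-3.021, -0.077, -0.81]
wrist_force: [-0.1, 0.1, -0.1]
finger_gap: 0.2
t: 14.88
position: [547.3, -196.3, 98.8]
ee_rot: [-3.021, -0.076, -0.809]
wrist_force: [-0.8, 0.1, 0.3]
finger_gap: 0.0
t: 15.05
position: [547.1, -194.3, 98.5]
ee_rot: [-3.021, -0.076, -0.809]
wrist_force: [0.1, -0.1, -0.7]
finger_gap: 0.3
```

```bash
python3 -m handwheel '[[0,-0.08,0,0,0,0,-1],[0,0,0,0,0,0,-1]]'
python3 -m handwheel '[[0,-0.08,0,0,0,0,-1],[0,0,0,0,0,0,-1]]'
python3 -m handwheel '[[0,-0.08,0,0,0,0,-1],[0,0,0,0,0,0,-1]]'
```

```text
t: 15.22
position: [547.2, -193.1, 98.6]
ee_rot: [-3.023, -0.075, -0.81]
wrist_force: [-1.4, -6.0, -1.6]
finger_gap: 0.6
t: 15.38
position: [547.2, -191.9, 98.6]
ee_rot: [-3.024, -0.074, -0.81]
wrist_force: [-2.7, -9.9, -2.0]
finger_gap: 0.1
t: 15.55
position: [547.1, -190.3, 98.6]
ee_rot: [-3.024, -0.074, -0.81]
wrist_force: [-3.7, -12.4, -1.7]
finger_gap: 0.5
```

```bash
python3 -m handwheel '[[0,-0.12,0,0,0,0,-1],[0,-0.12,0,0,0,0,-1],[0,-0.12,0,0,0,0,-1],[0,-0.16,0,0,0,0,-1],[0,-0.2,0,0,0,0,-1],[0,-0.2,0,0,0,0,-1],[0,-0.2,0,0,0,0,-1],[0,-0.2,0,0,0,0,-1]]'
python3 -m handwheel '[[0,-0.2,0,0,0,0,-1],[0,-0.2,0,0,0,0,-1],[0,-0.2,0,0,0,0,-1],[0,-0.2,0,0,0,0,-1],[0,-0.2,0,0,0,0,-1],[0,-0.16,0,0,0,0,-1],[0,-0.12,0,0,0,0,-1],[0,0,0,0,0,0,-1]]'
```

```text
t: 16.22
position: [545.6, -156.8, 98.6]
ee_rot: [-3.024, -0.074, -0.81]
wrist_force: [-0.8, -9.8, -2.4]
finger_gap: 0.0
t: 16.88
position: [543.9, -123.6, 98.6]
ee_rot: [-3.022, -0.076, -0.81]
wrist_force: [1.7, -1.0, 0.4]
finger_gap: 0.2
```

```bash
python3 -m handwheel '[[0,-0.12,0,0,0,0,-1],[0,-0.12,0,0,0,0,-1],[0,-0.06,0,0,0,0,-1],[0,0,0,0,0,0,-1]]'
python3 -m handwheel '[[0,-0.06,0,0,0,0,-1],[0,0,0,0,0,0,-1],[0,0,0,0,0,0,-1]]'
python3 -m handwheel '[[0,-0.06,0,0,0,0,-1],[0,0,0,0,0,0,-1],[0,0,0,0,0,0,-1]]'
```

```text
t: 17.22
position: [543.1, -115.7, 98.4]
ee_rot: [-3.021, -0.077, -0.808]
wrist_force: [-0.6, -0.5, -0.5]
finger_gap: 0.9
t: 17.47
position: [543.1, -114.4, 98.4]
ee_rot: [-3.021, -0.076, -0.809]
wrist_force: [0.5, -0.0, -0.4]
finger_gap: 0.4
t: 17.72
position: [543.1, -113.0, 98.4]
ee_rot: [-3.021, -0.076, -0.809]
wrist_force: [-0.8, 0.6, 0.1]
finger_gap: 0.1
```

```bash
python3 -m handwheel '[[0,0.5,0,0,0,0,-1],[0,0.5,-0.2,0,0,0,-1],[0,0.4,-0.8,0,0,0,-1],[0,0,-1,0,0,0,-1],[0,0.6,-1,0,0,0,-1],[0,0.6,-1,0,0,0,-1],[0,0.6,-1,0,0,0,-1],[0,0.6,-1,0,0,0,-1]]'
python3 -m handwheel '[[0,0.8,-1,0,0,0,-1],[0,0.8,-1,0,0,0,-1],[0,0.8,-0.5,0,0,0,-1],[0,0.8,0,0,0,0,-1],[0,0,0,0,0,0,-1]]'
python3 - <<'E'
from cell import cams
import numpy as np,cv2
for n in("side","top"):
    f=cams.grab_frame(n); np.savez(n+"4.npz",**f)
f=np.load("side4.npz")["img"][:,:,::-1]; g=np.load("top4.npz")["img"][:,:,::-1]
a=cv2.resize(f[150:290,220:330],None,fx=4,fy=4,interpolation=cv2.INTER_CUBIC);b=cv2.resize(g[130:270,200:290],None,fx=4,fy=4,interpolation=cv2.INTER_CUBIC)
cv2.imwrite("pics/g6.png",np.hstack([a,b]))
E
```

```text
t: 18.38
position: [472.0, -212.2, 229.4]
ee_rot: [-3.022, -0.076, -0.808]
wrist_force: [0.9, 0.3, -0.2]
finger_gap: 0.1
t: 18.8
position: [446.1, -297.1, 283.7]
ee_rot: [-3.024, -0.074, -0.812]
wrist_force: [0.1, 1.1, -1.0]
finger_gap: 0.7
```

View pics/g6.png

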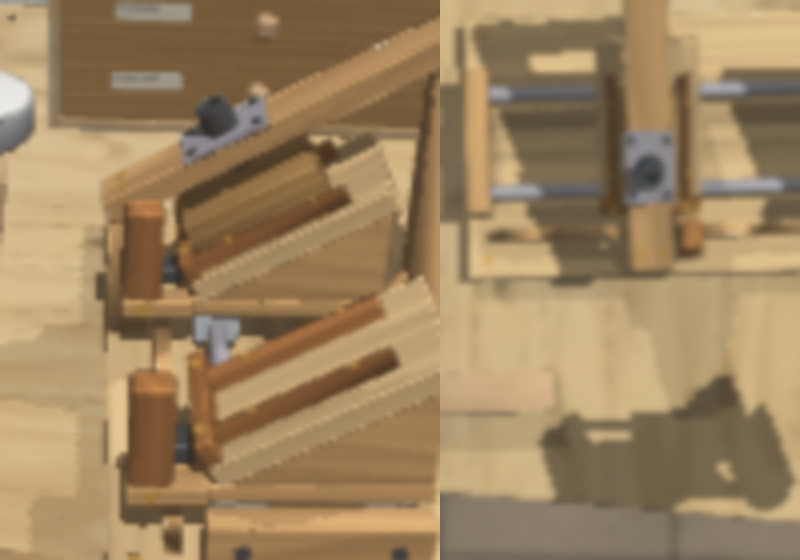

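Run:
```python
from h import *
np.set_printoptions(precision=1,suppress=True,linewidth=200)
F["t0"]=F["top"];F["t4"]=dict(np.load("top4.npz"));F["s4"]=dict(np.load("side4.npz"));F["s0"]=F["side"]
def cen(n,x0,y0,x1,y1):
    lab=cv2.cvtColor(F[n]["img"],cv2.COLOR_RGB2LAB).astype(float)[y0:y1,x0:x1]
    w=np.clip(lab[...,1]-142,0,None); ys,xs=np.mgrid[y0:y1,x0:x1]
    return (xs*w).sum()/w.sum(),(ys*w).sum()/w.sum(),w.sum()
for n,b in[("t0",(285,182,297,195)),("t4",(257,182,268,196)),("t0",(312,181,323,195)),("t4",(312,181,323,195))]:
    c=cen(n,*b); print(n,c,pl(n,c[0],c[1],120) if c[2]>0 else "")
# narrow carriage unchanged in the side view?
d=cv2.absdiff(F["s0"]["img"],F["s4"]["img"]).max(2); print("diff narrow handle region",d[240:272,252:266].mean(), "square blank side",d[190:218,206:222].mean())
r,_=cv2.phaseCorrelate(np.float32(F["s0"]["img"][240:290,245:320,1]),np.float32(F["s4"]["img"][240:290,245:320,1]));print("shift narrow px",r)
# beam vs rib columns: top, ribs of wide each side of beam
G=cv2.cvtColor(F["t4"]["img"],cv2.COLOR_RGB2LAB)[:,:,1]; print(G[152:172,236:270].mean(0))
```

```text
t0 (np.float64(291.0), np.float64(188.0), np.float64(1.0)) [ 548.7 -175.5  120. ]
t4 (np.float64(263.0), np.float64(188.0), np.float64(1.0)) [547.2 -90.4 120. ]
t0 (np.float64(nan), np.float64(nan), np.float64(0.0)) 
t4 (np.float64(319.0), np.float64(186.0), np.float64(3.0)) [ 556.2 -260.5  120. ]
diff narrow handle region 20.328125 square blank side 10.274553571428571
shift narrow px (0.7003988042524938, 0.032528995871807354)
[129.7 129.8 129.9 130.1 130.2 131.3 133.1 132.9 131.9 131.2 131.3 132.  132.2 132.2 132.2 132.1 132.1 132.1 132.2 132.3 132.3 132.5 132.3 132.4 133.6 135.1 133.6 131.9 131.3 131.2 131.1 131.2 131.2
 131.4]<stdin>:7: RuntimeWarning: invalid value encountered in scalar divide
```

Run:
```python
from h import *
np.set_printoptions(precision=2,suppress=True,linewidth=200)
F["t0"]=F["top"];F["t4"]=dict(np.load("top4.npz"))
lab={n:cv2.cvtColor(F[n]["img"],cv2.COLOR_RGB2LAB).astype(np.float32)[...,1] for n in("t0","t4")}
def cen(n,x0,y0,x1,y1):
    a=lab[n][y0:y1,x0:x1]; w=np.clip(a-135,0,None); ys,xs=np.mgrid[y0:y1,x0:x1]
    u,v=(xs*w).sum()/w.sum(),(ys*w).sum()/w.sum(); return u,v,w.sum(),pl(n,u,v,121)
for n,b in[("t0",(286,183,296,194)),("t4",(258,183,268,194)),("t0",(313,182,323,193)),("t4",(313,182,323,193))]: print(n,*cen(n,*b))
# rib centres, wide: same method at both times
p0,p4=lab["t0"][150:172].mean(0),lab["t4"][150:172].mean(0)
for s in np.arange(24,32,.25):
    x=np.r_[284:295:.25]; 
    print(s,np.corrcoef(np.interp(x,range(512),p0),np.interp(x-s,range(512),p4))[0,1].round(3),end="; ")
```

```text
t0 290.5845410628019 187.38647342995168 207.0 [ 550.4  -174.14  121.  ]
t4 262.71014492753625 188.07729468599032 207.0 [546.81 -89.54 121.  ]
t0 318.3532608695652 186.7826086956522 184.0 [ 553.72 -258.42  121.  ]
t4 318.374358974359 186.6871794871795 195.0 [ 554.01 -258.48  121.  ]
24.0 -0.198; 24.25 -0.182; 24.5 -0.155; 24.75 -0.113; 25.0 -0.054; 25.25 0.025; 25.5 0.121; 25.75 0.23; 26.0 0.352; 26.25 0.483; 26.5 0.613; 26.75 0.733; 27.0 0.833; 27.25 0.903; 27.5 0.941; 27.75 0.944; 28.0 0.911; 28.25 0.839; 28.5 0.735; 28.75 0.608; 29.0 0.465; 29.25 0.315; 29.5 0.164; 29.75 0.018; 30.0 -0.117; 30.25 -0.231; 30.5 -0.326; 30.75 -0.402; 31.0 -0.457; 31.25 -0.488; 31.5 -0.497; 31.75 -0.486;
```

The wide handle moved (-3.6,+84.6) mm, which is 84.7 mm along the rods. The narrow handle moved 0.3 mm, and the robot is clear of everything, so I'm handing the job in.

```bash
python3 -c "
from cell import workorder,bot
print(bot.state()['wrist_force'],workorder.sign_off())"
```

```text
the job is handed in; nothing more can be done
[-0.39654945  0.24471495 -0.11285898] None
```

The wide-nest carriage was the one waiting next to the bridge. I laid the flat blank in its nest, felt it meet the bed and then the lower stop, and let go. I then pushed the carriage by its handle into the drilling notch and handed the job in. The clock stood at about 19 s at the last move.

**Last checks, all from the cameras and wrist force:**
- **Carriage travel:** the wide handle moved 84.7 mm along the rods, against 85 mm wanted.
- **Notch:** the push force had fallen to zero before the finger finished its travel, so the roller appears to have drawn the carriage in.
- **Other carriage:** the narrow handle moved about 0.3 mm, within measuring error.
- **Blank:** it looks flat between the ribs and down on the stop in both views, though I judged this by eye. In the last pictures the bridge partly hides it.
- **Robot:** the arm was clear of everything when I handed in.

**Checks that disagreed or were unclear:**
- **Bed height:** the bed was about 5–6 mm higher than I had worked out from the images. I corrected for it by feel, and the force reached about 32 N as the blank pressed on the bed.
- **Narrow carriage, side view:** one image comparison suggested a 0.7 px shift. I put that down to changed shadows, since the top view showed no movement.
- **Not measured separately:** I didn't measure the square blank or the three bystanders afterwards, but the arm never came near them.

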